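# Pack the fittings for a small cupboard

### The arm

A 6-joint arm with a two-finger parallel gripper is mounted at the origin on the work surface. World frame = base frame: x ahead of the robot, y to its left, z up, the work surface at z = 0. Lengths are in mm, angles in rad, forces in N, time in s.
With the tool pointing down it reaches from about 350 to 875 mm from the base axis. Payload 4.2 kg.
Tool frame: the origin (TCP) lies midway between the tips of the shut fingers; the grasp point (between the pads) lies 19 mm behind it (arm.hold_point_z is the distance from the TCP to the grasp point, in mm); z points along the fingers, y is the line along which they close (so a half turn about z gives the same grasp; the last joint's range is limited). The gripper opens to 85 mm and grips with 20 to 120 N. Pads are 22 mm wide; open, the fingers measure 114 mm over their backs; the gripper's body (76 mm by 85 mm) begins 54 mm behind the grasp point. The pads swing forward as they close: fully open they stand 13 mm farther back than shut.
Start: joints at [-0.909, 0.385, 0.008, 0, -1.194, -0.259], TCP at [245.01, -574.951, 201.312] pointing down, gripper open.
Joint ranges: [-3.14, 3.14], [-1.21, 2.06], [-1.07, 1.41], [-3.16, 2.05], [-2.99, -0.16], [-3.1, 3.1]. Speed limits (rad/s): [2.79, 2.79, 3.14, 3.14, 3.14, 3.14].

### API

Orientations are given as a unit quaternion [x, y, z, w].
In Python, from bench import arm, vision gives the robot as it stands. The module is installed in compiled form; this text tells all that it offers.
- The arm moves only by the tool servo_tool, never from a script. Its argument "plan" is a list of rows, each a list of 7 numbers: the shift along the world's x, y, z each as a share of 300 mm, from -1 to 1, then the turn, a rotation vector about the world's x, y, z each as a share of 2 rad, from -1 to 1, then the opening, from 0 (shut) to 1 (fully open). A call has 1 to 20 rows; each row shifts and turns the commanded pose from where the row before left it; what a row does not reach is not made up. A row lasts 1/8 s, in which the tool goes at most 62.5 mm and 10.7 degrees, less where a joint would pass 70% of its speed; a pose out of reach is approached as far as the arm can. A call with a number of a shift or a turn outside -1 to 1 is refused whole. A call with a gripper value outside its range is refused whole. The fingers move at their own pace and stop on an object; the grip force is fixed at half the most. Time passes only in rows, so rows that do not move let the fingers close. It gives the time, the measured TCP pose, the force, the opening and the grip force at its end, in the units of the state.
- arm.read_state(): the state, without advancing time (a new reading comes with each control period).
- vision.get_image(name): name is "side" or "top"; returns a dict with "image" (400x640x3 uint8, red, green, blue), "z_map" (400x640 float32, mm along the optical axis (not along the pixel's ray), 0 where there is no reading), "K" (3x3 intrinsics, pixels), "D" ([k1, k2, p1, p2, k3] as OpenCV has them; the pictures are not rectified), "world_to_cam" (4x4, takes a point from world to camera coordinates). Camera axes: x right, y down, z forward; pixel columns grow to the right and rows downward; lengths in mm; the calibration is good to about 2 mm. A picture is of the moment at which its call begins.
- arm.job_done(): hands the job in; it is judged then, once.
The state is a dict: "clock": time; "joints": joint angles; "joint_vel": joint speeds; "joint_efforts": joint torques, N m; "position": TCP position; "ee_rot": TCP orientation; "contact_force": force on the tool from outside, world axes, zero at the start; "wrist_torque": the same for the moment, N m; "gripper_width": finger opening in mm; "grasp_force": force on a finger pad.
Only numpy, scipy, OpenCV 4.12 (cv2) and the standard library are available. Lean on these libraries where they do the work, as an engineer would, in place of code of your own. Each camera call takes 0.05 s, during which the arm holds its last target. There are 200 camera calls.

### The job

Pack the fittings for the small cupboard into the tray, each in the bin cut to its length: the short bow handle in the longest bin, the barrel bolt in the next, the folded hinge in the next, and the small porcelain knob in the shortest. Set each one down, do not drop it, so that it rests flat on the floor of its bin the same way up as it stands on the bench. The longer bow handle and the larger knob belong to another job: leave them where they are.

Things in the scene. Friction and masses are not known exactly. Their poses are not given: they have to be found in the camera images.
- handle: The short steel bow handle, standing on its two feet like a bridge: 106 long (x) x 12 wide bar (y; feet 16 wide) x 28 mm high. The bar is 8 mm thick, from 20 to 28 mm above the origin, open underneath between the feet (76 mm clear span). Origin: centre of its underside, z up. About 60 g.
- bolt: Steel barrel bolt (door bolt) lying on its back plate: 84 long over the rod (x). Plate 76 x 28 x 2.5 mm; in its middle a barrel housing 34 long (x), 14 wide (y), up to 17 mm above the origin, to be gripped across y; straps at x = +-32 mm; small knob on the rod at x = -22 mm, 26 mm high. Origin: centre of the plate's underside, z up. About 70 g.
- hinge: Steel butt hinge, folded shut and lying flat: 60 long (x) x 20 wide (y: -10 to +10 mm) x 9 mm high, knuckle along its -y edge, three screw holes in the leaf. Origin: centre of its underside, z up. About 60 g.
- knob: The small white porcelain drawer knob standing on its foot: mushroom head 30 mm in diameter (widest from 17 to 21 mm above the origin), 28 mm high, foot 21 mm in diameter. Origin: centre of its underside, z up. About 30 g.
- long_handle: Look-alike, not to be packed: a longer steel bow handle of the same make, 138 long (x) x 12 (feet 16) x 28 mm high. Origin: centre of its underside.
- large_knob: Look-alike, not to be packed: a larger white porcelain knob of the same shape, head 45 mm in diameter, 42 mm high. Origin: centre of its underside.
- handle_bin: Open grey bin for the bow handle: the longest of four bins that stand side by side in a shallow plywood tray, in any order, 76 mm apart along y. Outside 132 (x) x 72 (y) x 22 mm high, walls and floor 2 mm. Fixed. Origin: centre of its underside, 6 mm above the bench; z up; inner floor 2 mm, rim 22 mm above the origin.
- bolt_bin: Open grey bin for the barrel bolt: the second longest of four bins that stand side by side in a shallow plywood tray, in any order, 76 mm apart along y. Outside 110 (x) x 72 (y) x 22 mm high, walls and floor 2 mm. Fixed. Origin: centre of its underside, 6 mm above the bench; z up; inner floor 2 mm, rim 22 mm above the origin.
- hinge_bin: Open grey bin for the hinge: the second shortest of four bins that stand side by side in a shallow plywood tray, in any order, 76 mm apart along y. Outside 86 (x) x 72 (y) x 22 mm high, walls and floor 2 mm. Fixed. Origin: centre of its underside, 6 mm above the bench; z up; inner floor 2 mm, rim 22 mm above the origin.
- knob_bin: Open grey bin for the knob: the shortest, nearly square one of four bins that stand side by side in a shallow plywood tray, in any order, 76 mm apart along y. Outside 62 (x) x 72 (y) x 22 mm high, walls and floor 2 mm. Fixed. Origin: centre of its underside, 6 mm above the bench; z up; inner floor 2 mm, rim 22 mm above the origin.

How it is judged (in metres and radians):
At the end, for the whole second after the job is handed in: Handle, bolt, hinge and knob released and at rest, each in its own bin: upright (0.2 rad) on its floor (origin under 8 mm above the bin's), within 14 mm (knob 16) of the bin's centre along it and 28 mm across; long handle and large knob within 25 mm of where they began (x of handle in the frame of handle_bin between -0.014 and 0.014 m and y of handle in the frame of handle_bin between -0.028 and 0.028 m and z of handle in the frame of handle_bin below 0.008 m and angle between each of handle, bolt, hinge, knob's own z axis and vertical below 0.2 rad and linear speed of each of handle, bolt, hinge, knob below 0.02 m/s and contact force between each of handle, bolt, hinge, knob and the fingers below 0.05 N and x of bolt in the frame of bolt_bin between -0.014 and 0.014 m and y of bolt in the frame of bolt_bin between -0.028 and 0.028 m and z of bolt in the frame of bolt_bin below 0.008 m and x of hinge in the frame of hinge_bin between -0.014 and 0.014 m and y of hinge in the frame of hinge_bin between -0.028 and 0.028 m and z of hinge in the frame of hinge_bin below 0.008 m and x of knob in the frame of knob_bin between -0.016 and 0.016 m and y of knob in the frame of knob_bin between -0.028 and 0.028 m and z of knob in the frame of knob_bin below 0.008 m and distance of each of long_handle, large_knob from where it was at the start of the episode below 0.025 m); the robot touches nothing.
It fails at once if a fitting is dropped (falls freely by more than about 35 mm) ((linear speed of handle above 0.85 m/s and contact force between handle and the fingers below 0.05 N) or (linear speed of bolt above 0.85 m/s and contact force between bolt and the fingers below 0.05 N) or (linear speed of hinge above 0.85 m/s and contact force between hinge and the fingers below 0.05 N) or (linear speed of knob above 0.85 m/s and contact force between knob and the fingers below 0.05 N)).
It fails at once if the long handle is moved (by more than 25 mm) (distance of long_handle from where it was at the start of the episode above 0.025 m).
It fails at once if the large knob is moved (by more than 25 mm) (distance of large_knob from where it was at the start of the episode above 0.025 m).
It also fails if it takes over 112 s, if anything falls off the work surface, if the arm or the gripper's body presses on something with over 40 N, if the wrist force passes 120 N, or if a joint passes its speed limit or range.

## Working session

There is one attempt and no reset: what is moved stays moved. The work goes in short steps, Python scripts to look and compute and a tool call to move; the robot and the scene stay as the last step left them, time stands still between calls to the robot, and variables do not carry over. Pictures are saved under pics/ and viewed, at most 16 in all, crops included, and the job is handed in when it is done.

Besides the shell and the picture viewer there is one more tool, called as a command line: name --pt "numbers of a row" for each row, then --argument value for the rest. servo_tool: Moves the arm, as the interface text tells. Its arguments: {"type":"object","properties":{"plan":{"type":"array"}},"required":["plan"]}

```bash
mkdir -p pics
cat > h.py <<'E'
import numpy as np, cv2
from bench import arm, vision
def grab(n):
    d=vision.get_image(n); d['image']=np.ascontiguousarray(d['image']); return d
def ray(d,uv):
    K=np.array(d['K'],float);D=np.array(d['D'],float);M=np.array(d['world_to_cam'],float)
    p=cv2.undistortPoints(np.array(uv,float).reshape(-1,1,2),K,D).reshape(-1,2)
    r=np.c_[p,np.ones(len(p))]@M[:3,:3]; return -M[:3,:3].T@M[:3,3],r,p
def onplane(d,uv,z):
    o,r,_=ray(d,uv); return o+r*((z-o[2])/r[:,2])[:,None]
def cloud(d):
    h,w=d['z_map'].shape; u,v=np.meshgrid(np.arange(w),np.arange(h))
    o,r,_=ray(d,np.c_[u.ravel(),v.ravel()]); return (o+r*d['z_map'].reshape(-1,1)).reshape(h,w,3)
E
python3 - <<'E'
from h import *
for n in('top','side'):
    d=grab(n); cv2.imwrite(f'pics/{n}0.png',d['image'][:,:,::-1]); print(n,d['K'],d['D'],ray(d,[[320,200]])[:2],(d['z_map']>0).mean())
print(arm.read_state(),arm.hold_point_z)
E
```

```text
top [[434.9577352    0.         312.46862813]
 [  0.         434.9577352  199.49664396]
 [  0.           0.           1.        ]] [-0.07410225  0.          0.          0.          0.        ] (array([ 357.49321795,   -5.98362166, 1269.9778914 ]), array([[ 0.12500851, -0.03032931, -0.99184383]])) 0.99586328125
side [[381.59547246   0.         323.48748835]
 [  0.         381.59547246 202.02673688]
 [  0.           0.           1.        ]] [-0.01459896  0.          0.          0.          0.        ] (array([191.04784012, 814.87400193, 660.94734978]), array([[ 0.31077989, -0.76260742, -0.567413  ]])) 0.9959453125
{'clock': 0.1, 'joints': array([-9.09384726e-01,  3.85486637e-01,  6.76283318e-03, -4.04056162e-04,
       -1.19397660e+00, -2.58598724e-01]), 'joint_vel': array([ 0.00019506, -0.00311414,  0.00517882, -0.0003837 ,  0.00100604,
        0.00097022]), 'joint_efforts': array([-6.44721204e-04, -3.93317771e+01,  1.88928902e+01,  4.19793740e+00,
       -2.57624757e-03,  9.26406386e-06]), 'position': array([ 244.78812932, -574.45050948,  200.33152817]), 'ee_rot': array([-1.99974431e-01,  9.79800636e-01,  9.36443220e-04, -2.54398338e-04]), 'contact_force': array([-0.27044725,  0.42999837, -0.61706348]), 'wrist_torque': array([-0.04600919,  0.00960258,  0.04260111]), 'grasp_force': 0.0, 'gripper_width': 85.88027415222592} 18.700000000000003
```

View pics/top0.png

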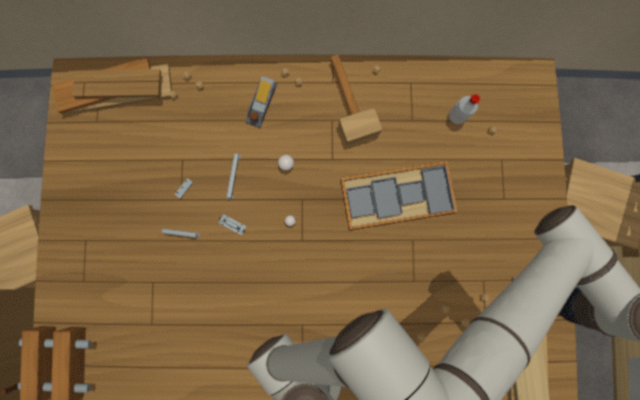

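View pics/side0.png

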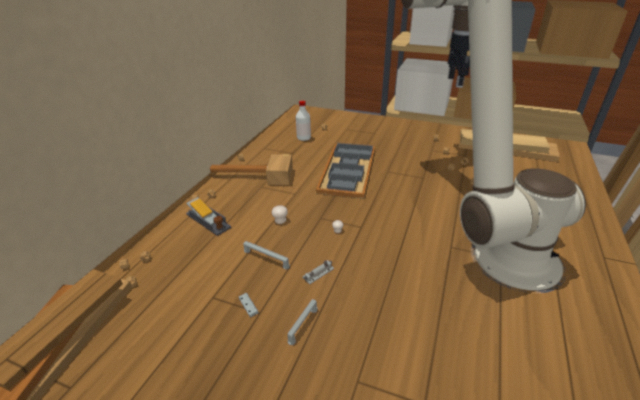

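```bash
cat > m.py <<'E'
from h import *
def measure(n,roi,th=60,amin=25):
    d=grab(n); P=cloud(d); hsv=cv2.cvtColor(d['image'],cv2.COLOR_RGB2HSV)
    m=((hsv[...,1]<th+20)&(hsv[...,2]>60)).astype(np.uint8); z=np.zeros_like(m); x0,y0,x1,y1=roi; z[y0:y1,x0:x1]=m[y0:y1,x0:x1]
    cs,_=cv2.findContours(z,cv2.RETR_EXTERNAL,cv2.CHAIN_APPROX_NONE)
    for c in cs:
        if cv2.contourArea(c)<amin: continue
        mk=np.zeros_like(z); cv2.drawContours(mk,[c],-1,1,-1); mk&=z
        v,u=np.nonzero(mk); uv=np.c_[u,v]; q=P[v,u]
        zt=np.percentile(q[:,2],[10,50,90,98])
        g=onplane(d,uv,np.median(q[:,2])); (cx,cy),(w,h),a=cv2.minAreaRect(g[:,:2].astype(np.float32))
        e,V=np.linalg.eigh(np.cov(g[:,:2].T)); 
        print(n,'px',uv.mean(0).round(1),'n',len(u),'z',zt.round(1),'cloud',np.median(q,0).round(1),'mean',g.mean(0).round(1),'rect',round(cx,1),round(cy,1),round(w,1),round(h,1),'dir',round(np.degrees(np.arctan2(V[1,1],V[0,1])),1))
    return d
if __name__=='__main__':
    t=measure('top',(150,140,470,245)); s=measure('side',(180,140,385,350))
    cv2.imwrite('pics/t1.png',cv2.resize(t['image'][140:250,150:310,::-1],None,fx=5,fy=5,interpolation=cv2.INTER_CUBIC))
    cv2.imwrite('pics/t2.png',cv2.resize(t['image'][150:240,330:470,::-1],None,fx=5,fy=5,interpolation=cv2.INTER_CUBIC))
    cv2.imwrite('pics/s1.png',cv2.resize(s['image'][200:350,220:380,::-1],None,fx=4,fy=4,interpolation=cv2.INTER_CUBIC))
E
python3 m.py
```

```text
top px [180.1 232.9] n 213 z [-2.  25.2 28.7 31.1] cloud [419.3 357.7  25.2] mean [419.7 357.5  25.2] rect 420.0 356.8 109.0 17.4 dir 83.2
top px [289.7 220.2] n 96 z [ 1.2 24.3 29.2 32.4] cloud [456.3  42.3  24.3] mean [456.2  43.2  24.3] rect 456.8 42.3 28.7 28.8 dir 160.5
top px [231.9 224.1] n 301 z [-1.7  3.6 15.8 19.9] cloud [446.4 212.1   3.6] mean [446.5 212.6   3.6] rect 446.9 213.4 82.1 32.0 dir 61.7
top px [183.3 188. ] n 175 z [-0.1  6.1 10.7 14. ] cloud [552.8 358.5   6.1] mean [552.9 358.1   6.1] rect 552.9 358.6 24.9 63.9 dir 144.1
top px [401.2 194.3] n 3507 z [ 4.4  8.2 24.1 29.3] cloud [ 531.5 -273.8    8.2] mean [ 533.3 -284.5    8.2] rect 531.2 -278.3 135.9 304.5 dir 98.6
top px [285.5 162.3] n 207 z [26.5 37.  41.8 44. ] cloud [623.   56.6  37. ] mean [622.9  55.6  37. ] rect 622.3 55.5 44.3 43.4 dir -178.9
top px [232.2 176. ] n 277 z [-1.  25.1 29.3 32.3] cloud [584.6 211.6  25.1] mean [585.1 210.7  25.1] rect 585.4 209.5 21.2 137.6 dir 171.6
side px [301.1 320.7] n 363 z [ 2.7 26.3 28.3 29.6] cloud [419.9 371.9  26.3] mean [417.7 372.7  26.3] rect 414.9 372.5 
[... 605 characters left out ...]
5 z [ 0.2 21.  25.2 26.2] cloud [454.4  51.3  21. ] mean [453.2  52.4  21. ] rect 453.8 53.3 27.0 52.0 dir 108.6
side px [279.4 213.8] n 215 z [ 2.2 32.5 39.2 41.1] cloud [618.7  66.9  32.5] mean [616.6  70.7  32.5] rect 616.8 73.4 39.3 80.2 dir 120.0
side px [206.2 218.1] n 320 z [ 5.6 17.6 33.5 43.5] cloud [803.4 143.2  17.6] mean [811.8 141.6  17.6] rect 821.9 131.9 65.9 198.1 dir 154.4
side px [347.7 166.1] n 1451 z [ 4.5 11.8 24.5 26.5] cloud [ 531.2 -270.    11.8] mean [ 533.2 -286.4   11.8] rect 533.3 -293.1 134.4 320.3 dir 98.8
side px [202.5 158.4] n 1948 z [-219.5 -157.5  -70.3  -33.1] cloud [1250.8 -379.2 -157.5] mean [1264.5 -420.  -157.5] rect 1195.9 -430.2 321.8 523.5 dir 108.4
```

View pics/t1.png

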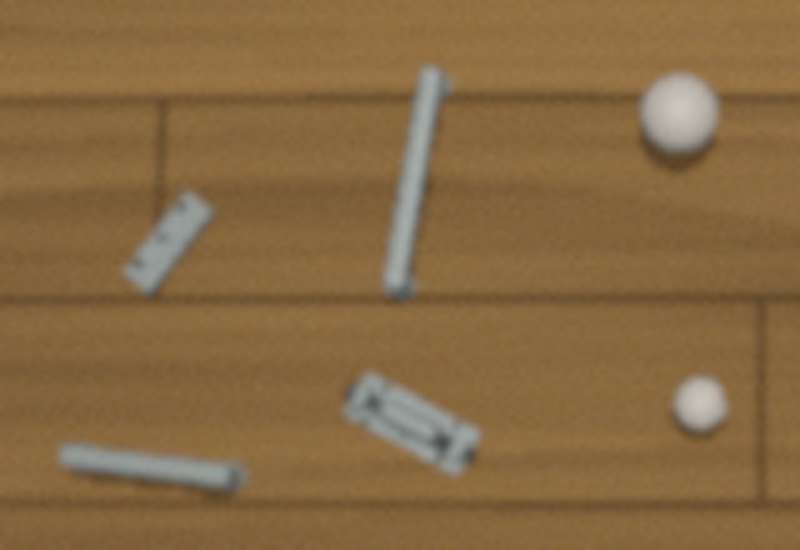

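View pics/t2.png

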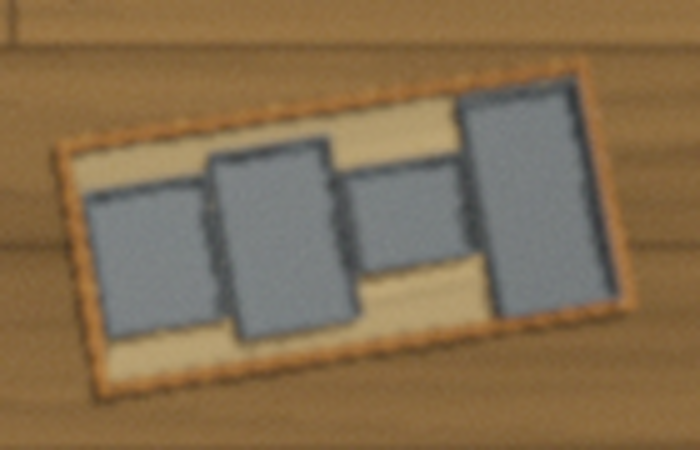

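View pics/s1.png

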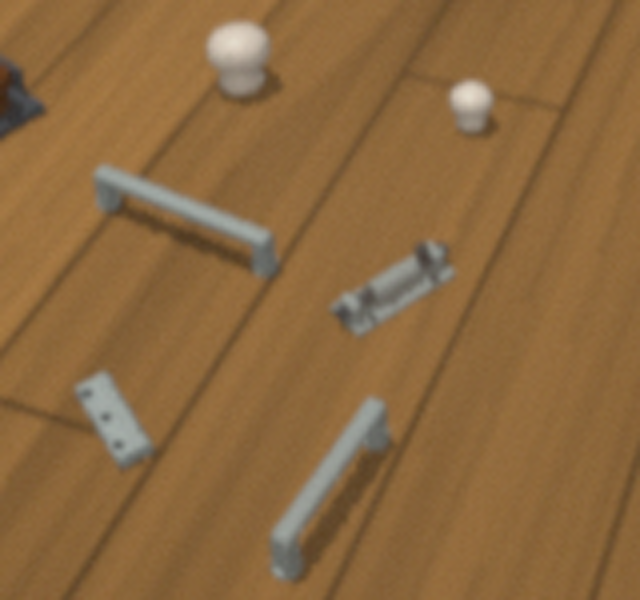

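```bash
cat > m2.py <<'E'
from h import *
R={}
for n in('top','side'):
    d=grab(n);P=cloud(d);hsv=cv2.cvtColor(d['image'],cv2.COLOR_RGB2HSV);g=(hsv[...,1]<80)&(hsv[...,2]>25)
    R[n]=(P,g)
    def sel(c,r,lo,hi): return P[g&(np.hypot(P[...,0]-c[0],P[...,1]-c[1])<r)&(P[...,2]>lo)&(P[...,2]<hi)]
    for nm,c,r,lo,hi in(('handle',(420,357),75,20,34),('bolt_all',(446,213),60,-1,30),('bolt_barrel',(446,213),25,10,30),('hinge',(552,359),45,4,16),('knob',(456,44),30,15,24),('long',(585,211),85,20,34),('large',(622,56),40,24,33)):
        q=sel(c,r,lo,hi); xy=q[:,:2]; (cx,cy),wh,a=cv2.minAreaRect(xy.astype(np.float32)); e,V=np.linalg.eigh(np.cov(xy.T))
        print(n,nm,len(q),'ztop',np.percentile(q[:,2],[50,95]).round(1),'med',np.median(xy,0).round(1),'mean',xy.mean(0).round(1),'rect',np.round([cx,cy,*wh],1),'dir',round(np.degrees(np.arctan2(V[1,1],V[0,1]))%180,1))
    th=np.radians(8.6);ex=np.array([np.cos(th),np.sin(th)]);ey=np.array([-ex[1],ex[0]])
    q=P[g&(abs(P[...,0]-532)<130)&(abs(P[...,1]+285)<200)&(P[...,2]>2)&(P[...,2]<36)]
    a=(q[:,:2]-[532,-285])@np.c_[ex,ey]; hi=q[:,2]>18
    print(n,'tray y ext',np.percentile(a[hi,1],[.5,99.5]).round(1))
    for k in(-114,-38,38,114):
        s=abs(a[:,1]-k)<25
        b=a[s]; x=np.percentile(b[:,0],[1,99]); xr=np.percentile(a[s&hi,0],[2,98]) if (s&hi).sum()>5 else None
        fl=s&(abs(a[:,0])<20); print(' bin',k,'x ext',x.round(1),'rim',xr,'floor z',np.median(q[fl,2]).round(1))
    for sgn in(1,-1): # direction from the rim edge lines of dividing walls
        pass
    e,V=np.linalg.eigh(np.cov(q[:,:2].T)); print(' longdir',np.degrees(np.arctan2(V[1,1],V[0,1]))%180)
E
python3 m2.py
python3 - <<'E'
from h import *
d=grab('top')
# rim corners read in t2.png (crop/5+offset), outer corners of tray and of the handle bin
c=np.array([[60,145],[585,65],[630,305],[100,395]])/5.+[330,150]-.4
print(onplane(d,c,20).round(1), onplane(d,c,20).mean(0))
E
```

```text
top handle 147 ztop [26.8 30.5] med [419.3 360.4] mean [419.8 361.2] rect [419.8 361.3 101.9  12. ] dir 83.4
top bolt_all 264 ztop [ 4.8 17.6] med [445.9 212.8] mean [445.4 212.2] rect [446.1 212.   81.3  31.8] dir 61.9
top bolt_barrel 62 ztop [14.7 21.1] med [445.7 211.8] mean [445.  211.4] rect [445.9 213.   48.8  12.9] dir 62.1
top hinge 131 ztop [ 7.6 11.4] med [552.5 357.6] mean [552.5 357. ] rect [552.9 357.5  20.6  60.2] dir 143.0
top knob 36 ztop [22.  23.8] med [455.6  43.7] mean [455.6  42.9] rect [455.5  43.9  26.1  26. ] dir 67.6
top long 187 ztop [26.7 31. ] med [587.5 211.4] mean [586.8 211.4] rect [587.9 211.5  12.3 130.7] dir 171.4
top large 27 ztop [30.7 32.7] med [614.1  51.3] mean [618.6  53.1] rect [624.6  55.8  40.4  43.9] dir 127.2
top tray y ext [-140.3  159.4]
 bin -114 x ext [-65.9  64.6] rim [-66.94110229  65.44428169] floor z 7.7
 bin -38 x ext [-28.5  33.3] rim [-28.40608998  33.24434454] floor z 7.7
 bin 38 x ext [-55.5  54.5] rim [-55.48452462  55.31250207] floor z 7.4
 bin 114 x ext [-42.9  46.6] rim [-42.75252278  42.98731829] floor z 7.4
 longdir 98.7
[... 571 characters left out ...]
ong 203 ztop [26.6 29.7] med [589.4 213.7] mean [587.8 213.9] rect [587.4 212.1  12.9 131.8] dir 171.1
side large 49 ztop [29.7 32.8] med [614.5  73.9] mean [616.4  70.9] rect [617.7  67.2  41.2  22.5] dir 33.0
side tray y ext [-142.3  163.6]
 bin -114 x ext [-62.6  63.3] rim [-65.0520808  63.3440117] floor z 7.0
 bin -38 x ext [-42.8  32.7] rim [-28.82858502  38.74386797] floor z 6.8
 bin 38 x ext [-56.   52.7] rim [-55.78431504  52.7438475 ] floor z 6.9
 bin 114 x ext [-43.1  41.9] rim [-43.02421486  42.08173442] floor z 6.7
 longdir 98.78177710597517
[[ 577.9 -107.6   20. ]
 [ 626.4 -420.2   20. ]
 [ 483.4 -440.9   20. ]
 [ 432.  -129.1   20. ]] [ 529.94762048 -274.4377985    20.        ]
```

servo_tool --pt "0.106 0.156 0 0 0 0 0.5" --pt "0.106 0.156 0 0 0 0 0.5" --pt "0.106 0.156 0 0 0 0 0.5" --pt "0.106 0.156 0 0 0 0 0.5" --pt "0.106 0.156 0 0 0 0 0.5" --pt "0.106 0.156 0 0 0 0 0.5" --pt "0.106 0.156 0 0 0 0 0.5" --pt "0.106 0.156 0 0 0 0 0.5" --pt "-0.0264 0.1867 0 0 0 0.0874 0.5" --pt "-0.0264 0.1867 0 0 0 0.0874 0.5" --pt "-0.0264 0.1867 0 0 0 0.0874 0.5" --pt "-0.0264 0.1867 0 0 0 0.0874 0.5" --pt "-0.0264 0.1867 0 0 0 0.0874 0.5" --pt "-0.0264 0.1867 0 0 0 0.0874 0.5" --pt "-0.0264 0.1867 0 0 0 0 0.5" --pt "-0.0264 0.1867 0 0 0 0 0.5" --pt "-0.0264 0.1867 0 0 0 0 0.5" --pt "-0.0264 0.1867 0 0 0 0 0.5"

```text
clock: 2.6
position: [419.7, 361.4, 201.6]
ee_rot: [-0.664, 0.748, 0.0, 0.0]
contact_force: [1.1, 0.4, 1.1]
gripper_width: 42.6
grasp_force: 0.0
```

servo_tool --pt "0 0 -0.16 0 0 0 0.5" --pt "0 0 -0.16 0 0 0 0.5" --pt "0 0 -0.16 0 0 0 0.5" --pt "0 0 0 0 0 0 0.5"

```text
clock: 3.1
position: [418.4, 357.1, 54.1]
ee_rot: [-0.664, 0.748, -0.001, -0.004]
contact_force: [0.3, -0.6, 0.7]
gripper_width: 42.5
grasp_force: 0.0
```

Run:
```python
from h import *
t=grab('top');s=grab('side')
a=cv2.resize(t['image'][190:270,140:240,::-1],None,fx=4,fy=4,interpolation=cv2.INTER_CUBIC)
b=cv2.resize(s['image'][250:350,240:340,::-1],None,fx=4,fy=4,interpolation=cv2.INTER_CUBIC)
a=cv2.copyMakeBorder(a,0,80,0,0,0)
cv2.imwrite('pics/a1.png',np.hstack([a,b]))
```

```text
(no output)
```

View pics/a1.png

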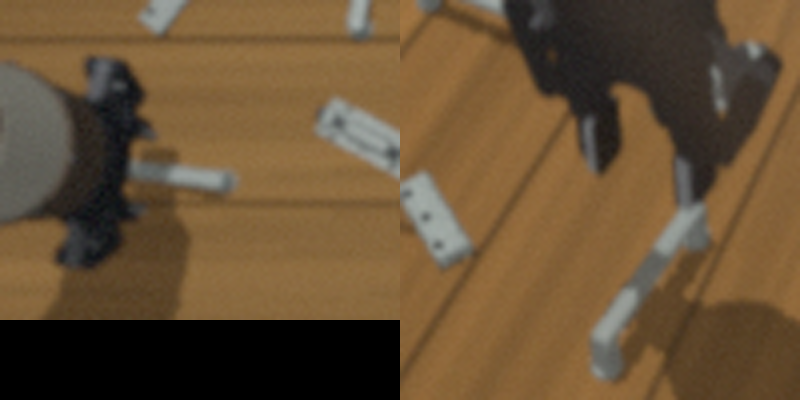

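servo_tool --pt "0.003 0.009 -0.05 0 0 0 0.5" --pt "0 0 -0.05 0 0 0 0.5" --pt "0 0 -0.04 0 0 0 0.5" --pt "0 0 -0.02 0 0 0 0.5" --pt "0 0 0 0 0 0 0.5" --pt "0 0 0 0 0 0 0.5"

```text
clock: 3.95
position: [421.3, 362.5, 9.6]
ee_rot: [-0.664, 0.748, 0.0, 0.0]
contact_force: [0.3, -0.3, 0.0]
gripper_width: 42.7
grasp_force: 0.0
```

servo_tool --pt "-0.004 -0.007 -0.015 0 0 0 0.5" --pt "0 0 0 0 0 0 0.3" --pt "0 0 0 0 0 0 0" --pt "0 0 0 0 0 0 0" --pt "0 0 0 0 0 0 0" --pt "0 0 0 0 0 0 0" --pt "0 0 0 0 0 0 0"

```text
clock: 4.82
position: [419.9, 360.2, 4.8]
ee_rot: [-0.664, 0.748, -0.0, 0.0]
contact_force: [0.0, -0.4, -0.0]
gripper_width: 0.1
grasp_force: 0.0
```

Run:
```python
from h import *
t=grab('top');s=grab('side')
a=cv2.resize(t['image'][190:270,140:240,::-1],None,fx=4,fy=4,interpolation=cv2.INTER_CUBIC)
b=cv2.resize(s['image'][250:350,240:340,::-1],None,fx=4,fy=4,interpolation=cv2.INTER_CUBIC)
a=cv2.copyMakeBorder(a,0,80,0,0,0)
cv2.imwrite('pics/a2.png',np.hstack([a,b])); print(arm.read_state())
```

```text
{'clock': 4.925, 'joints': array([ 1.00195638e+00,  4.86027422e-01, -4.03151740e-01, -2.56657358e-05,
       -6.81525672e-01, -1.12115238e+00]), 'joint_vel': array([ 2.92971481e-04, -3.70980189e-06, -2.80420394e-03,  6.02929446e-04,
        8.39602728e-04, -1.14593366e-03]), 'joint_efforts': array([ 7.66222129e-04, -3.81054497e+01,  1.27786857e+01,  2.83917233e+00,
       -2.51743422e-04, -3.09245706e-06]), 'position': array([419.93321827, 360.17508722,   4.82861789]), 'ee_rot': array([-6.63726697e-01,  7.47975179e-01,  2.02518760e-05,  4.18091247e-05]), 'contact_force': array([ 0.42486987, -0.1081767 ,  0.39343715]), 'wrist_torque': array([-0.00462298,  0.09276979,  0.02729097]), 'grasp_force': 0.0, 'gripper_width': -0.22126326945163777}
```

View pics/a2.png

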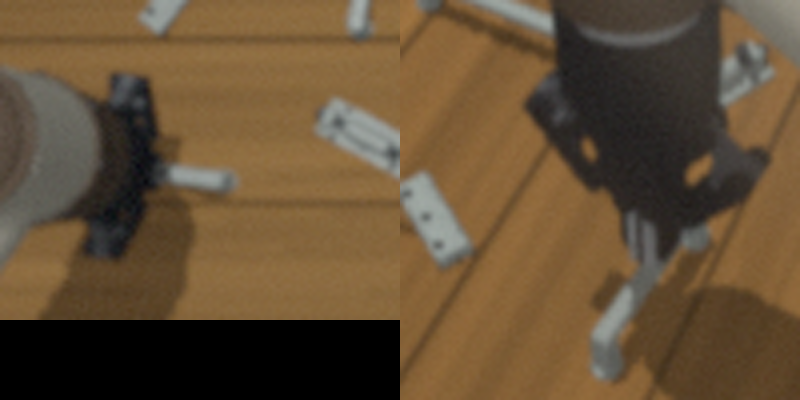

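Run:
```python
from h import *
s=grab('side');t=grab('top')
def proj(d,p):
    M=np.array(d['world_to_cam']);r,_=cv2.Rodrigues(M[:3,:3]);return cv2.projectPoints(np.array(p,float).reshape(-1,1,3),r,M[:3,3],d['K'],d['D'])[0].reshape(-1,2).round(1)
pts=[(420,360,z) for z in(0,15,28,35,45,60)]
print(proj(s,pts).tolist(), proj(t,pts).tolist())
P=cloud(s)
for v in range(296,324,2): print(v,[P[v,u].round(0).tolist() for u in(298,301,304)])
```

```text
[[303.3, 323.4], [303.0, 318.7], [302.7, 314.6], [302.6, 312.4], [302.4, 309.1], [302.0, 304.2]] [[181.7, 233.2], [180.3, 233.0], [178.9, 232.7], [178.2, 232.6], [177.2, 232.4], [175.6, 232.1]]
296 [[424.0, 367.0, 90.0], [412.0, 377.0, 105.0], [406.0, 377.0, 107.0]]
298 [[423.0, 369.0, 86.0], [413.0, 376.0, 98.0], [406.0, 379.0, 104.0]]
300 [[423.0, 370.0, 83.0], [416.0, 372.0, 87.0], [408.0, 374.0, 93.0]]
302 [[425.0, 366.0, 71.0], [416.0, 372.0, 81.0], [410.0, 372.0, 84.0]]
304 [[424.0, 370.0, 70.0], [415.0, 374.0, 78.0], [409.0, 373.0, 80.0]]
306 [[424.0, 371.0, 65.0], [417.0, 371.0, 69.0], [412.0, 368.0, 67.0]]
308 [[424.0, 370.0, 58.0], [417.0, 371.0, 62.0], [412.0, 368.0, 60.0]]
310 [[425.0, 370.0, 52.0], [417.0, 371.0, 56.0], [413.0, 368.0, 54.0]]
312 [[425.0, 371.0, 46.0], [418.0, 371.0, 50.0], [413.0, 367.0, 48.0]]
314 [[425.0, 370.0, 39.0], [418.0, 371.0, 44.0], [413.0, 367.0, 41.0]]
316 [[438.0, 347.0, -0.0], [422.0, 364.0, 27.0], [417.0, 362.0, 27.0]]
318 [[426.0, 370.0, 27.0], [420.0, 370.0, 29.0], [415.0, 365.0, 25.0]]
320 [[424.0, 376.0, 28.0], [418.0, 374.0, 28.0], [422.0, 352.0, -0.0]]
322 [[421.0, 380.0, 28.0], [417.0, 375.0, 24.0], [420.0, 357.0, 1.0]]
```

The fingertips really stand at about z ≈ 38 by image (side px (302,314)), though the state says 4.8. The tool's reported height is about 33 mm low, so I'll go by the cameras and touch.

servo_tool --pt "0 0 0 0 0 0 0.5" --pt "0 0 0 0 0 0 0.5" --pt "0 0 0 0 0 0 0.5" --pt "0 0 -0.03 0 0 0 0.5" --pt "0 0 -0.03 0 0 0 0.5" --pt "0 0 -0.02 0 0 0 0.5" --pt "0 0 -0.01 0 0 0 0.5" --pt "0 0 0 0 0 0 0.5"

```text
clock: 6.02
position: [419.8, 360.0, -22.5]
ee_rot: [-0.664, 0.748, -0.0, -0.0]
contact_force: [0.1, 0.3, 0.2]
gripper_width: 42.6
grasp_force: 0.0
```

servo_tool --pt "0 0 -0.01 0 0 0 0.5" --pt "0 0 0 0 0 0 0.3" --pt "0 0 0 0 0 0 0.1" --pt "0 0 0 0 0 0 0" --pt "0 0 0 0 0 0 0" --pt "0 0 0 0 0 0 0"

```text
clock: 6.78
position: [420.0, 360.3, -25.0]
ee_rot: [-0.664, 0.748, 0.0, 0.0]
contact_force: [0.3, 0.1, 2.1]
gripper_width: 10.9
grasp_force: 58.5
```

servo_tool --pt "0 0 0.04 0 0 0 0" --pt "0 0 0.18 0 0 0 0" --pt "0 0 0.18 0 0 0 0" --pt "0.0303 -0.178 0 0 0 -0.0813 0" --pt "0.0303 -0.178 0 0 0 -0.0813 0" --pt "0.0303 -0.178 0 0 0 -0.0813 0" --pt "0.0303 -0.178 0 0 0 -0.0813 0" --pt "0.0303 -0.178 0 0 0 -0.0813 0" --pt "0.0303 -0.178 0 0 0 -0.0813 0" --pt "0.0303 -0.178 0 0 0 -0.0813 0" --pt "0.0303 -0.178 0 0 0 -0.0813 0" --pt "0.0303 -0.178 0 0 0 0 0" --pt "0.0303 -0.178 0 0 0 0 0" --pt "0.0303 -0.178 0 0 0 0 0" --pt "0.0303 -0.178 0 0 0 0 0" --pt "0.0303 -0.178 0 0 0 0 0" --pt "0.0303 -0.178 0 0 0 0 0" --pt "0 0 0 0 0 0 0" --pt "0 0 0 0 0 0 0"

```text
clock: 9.15
position: [546.5, -387.2, 94.6]
ee_rot: [-0.075, 0.997, 0.0, -0.0]
contact_force: [0.4, 0.5, -0.9]
gripper_width: 10.8
grasp_force: 58.7
```

Run:
```python
from h import *
t=grab('top');s=grab('side')
a=cv2.resize(t['image'][140:240,330:480,::-1],None,fx=2.6,fy=2.6,interpolation=cv2.INTER_CUBIC)
b=cv2.resize(s['image'][110:210,300:400,::-1],None,fx=4,fy=4,interpolation=cv2.INTER_CUBIC)
a=cv2.copyMakeBorder(a,0,400-a.shape[0],0,0,0)
cv2.imwrite('pics/a3.png',np.hstack([a,b])); print(arm.read_state()['position'])
```

```text
[ 547.01685028 -386.3166034    95.0998988 ]
```

View pics/a3.png

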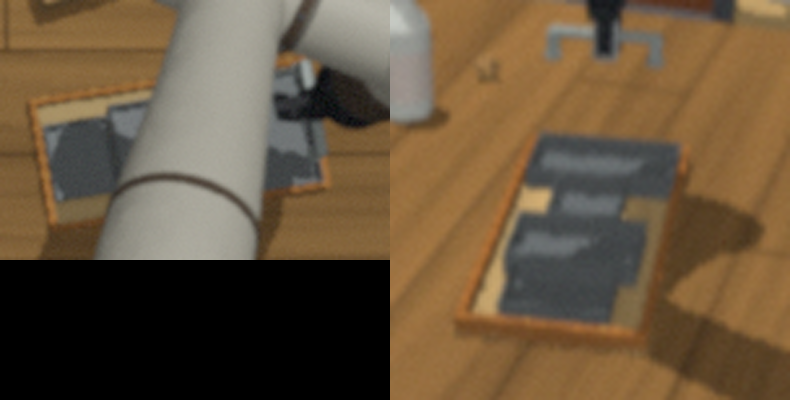

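servo_tool --pt "0 0 -0.1 0 0 0 0" --pt "0 0 -0.1 0 0 0 0" --pt "0 0 -0.1 0 0 0 0" --pt "0 0 -0.03 0 0 0 0" --pt "0 0 -0.02 0 0 0 0" --pt "0 0 -0.01 0 0 0 0" --pt "0 0 0 0 0 0 0" --pt "0 0 0 0 0 0 0"

```text
clock: 10.25
position: [547.6, -387.7, -12.4]
ee_rot: [-0.075, 0.997, -0.0, 0.001]
contact_force: [0.1, 0.2, -0.2]
gripper_width: 10.4
grasp_force: 58.7
```

servo_tool --pt "0 0 -0.006 0 0 0 0" --pt "0 0 -0.006 0 0 0 0" --pt "0 0 -0.003 0 0 0 0" --pt "0 0 0 0 0 0 0"

```text
clock: 10.75
position: [547.2, -387.6, -17.0]
ee_rot: [-0.075, 0.997, -0.0, 0.0]
contact_force: [-1.6, 1.1, 4.6]
gripper_width: 10.8
grasp_force: 59.4
```

servo_tool --pt "0 0 0 0 0 0 0.2" --pt "0 0 0 0 0 0 0.3" --pt "0 0 0 0 0 0 0.3" --pt "0 0 0 0 0 0 0.3" --pt "0 0 0.03 0 0 0 0.3" --pt "0 0 0.1 0 0 0 0.3" --pt "0 0 0.1 0 0 0 0.3" --pt "0 0 0.15 0 0 0 0.4" --pt "0 0 0 0 0 0 0.4"

```text
clock: 11.88
position: [550.1, -389.1, 102.2]
ee_rot: [-0.076, 0.997, -0.003, 0.004]
contact_force: [0.6, -0.2, -0.2]
gripper_width: 34.0
grasp_force: 0.0
```

servo_tool --pt "-0.0338 0.176 0 0 0 0.0768 0.2" --pt "-0.0338 0.176 0 0 0 0.0768 0" --pt "-0.0338 0.176 0 0 0 0.0768 0" --pt "-0.0338 0.176 0 0 0 0.0768 0" --pt "-0.0338 0.176 0 0 0 0.0768 0" --pt "-0.0338 0.176 0 0 0 0.0768 0" --pt "-0.0338 0.176 0 0 0 0 0" --pt "-0.0338 0.176 0 0 0 0 0" --pt "-0.0338 0.176 0 0 0 0 0" --pt "-0.0338 0.176 0 0 0 0 0" --pt "0 0 -0.16 0 0 0 0" --pt "0 0 -0.16 0 0 0 0" --pt "0 0 -0.06 0 0 0 0" --pt "0 0 -0.02 0 0 0 0" --pt "0 0 0 0 0 0 0" --pt "0 0 0 0 0 0 0"

```text
clock: 13.88
position: [446.5, 141.0, -22.7]
ee_rot: [-0.511, 0.86, 0.0, 0.001]
contact_force: [-0.0, 0.7, 0.6]
gripper_width: -0.2
grasp_force: 0.0
```

servo_tool --pt "0 0 -0.006 0 0 0 0" --pt "0 0 -0.006 0 0 0 0" --pt "0 0 0 0 0 0 0"

```text
clock: 14.25
position: [445.7, 140.5, -27.3]
ee_rot: [-0.511, 0.86, 0.0, 0.0]
contact_force: [0.2, 0.4, 0.2]
gripper_width: -0.1
grasp_force: 0.0
```

servo_tool --pt "0 0 -0.005 0 0 0 0" --pt "0 0 -0.005 0 0 0 0" --pt "0 0 0 0 0 0 0"

```text
clock: 14.62
position: [445.8, 140.6, -29.9]
ee_rot: [-0.511, 0.86, -0.0, -0.0]
contact_force: [-1.2, 0.3, 5.5]
gripper_width: 0.3
grasp_force: 2.4
```

servo_tool --pt "0 0 -0.005 0 0 0 0" --pt "0 0 0 0 0 0 0"

```text
clock: 14.88
position: [445.8, 140.6, -30.0]
ee_rot: [-0.511, 0.859, -0.0, 0.0]
contact_force: [-5.6, -0.4, 18.5]
gripper_width: -0.1
grasp_force: 9.3
```

servo_tool --pt "0 0 -0.005 0 0 0 0" --pt "0 0 0 0 0 0 0"

```text
clock: 15.12
position: [445.9, 140.6, -30.1]
ee_rot: [-0.512, 0.859, -0.0, 0.0]
contact_force: [-8.0, -1.6, 32.0]
gripper_width: -0.4
grasp_force: 16.1
```

servo_tool --pt "0 0 0.02 0 0 0 0" --pt "0 0 0.16 0 0 0 0.3" --pt "0 0.12 0 0 0 0 0.5" --pt "0 0.12 0 0 0 0 0.5" --pt "0 0 0 0 0 0 0.5" --pt "0 0 0 0 0 0 0.5"

```text
clock: 15.88
position: [445.2, 212.0, 20.2]
ee_rot: [-0.511, 0.86, -0.0, -0.001]
contact_force: [-0.0, 0.8, 0.0]
gripper_width: 42.5
grasp_force: 0.0
```

Run:
```python
from h import *
t=grab('top');s=grab('side')
a=cv2.resize(t['image'][180:260,190:290,::-1],None,fx=4,fy=4,interpolation=cv2.INTER_CUBIC)
b=cv2.resize(s['image'][210:310,270:370,::-1],None,fx=4,fy=4,interpolation=cv2.INTER_CUBIC)
a=cv2.copyMakeBorder(a,0,80,0,0,0)
cv2.imwrite('pics/a4.png',np.hstack([a,b]))
```

```text
(no output)
```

View pics/a4.png

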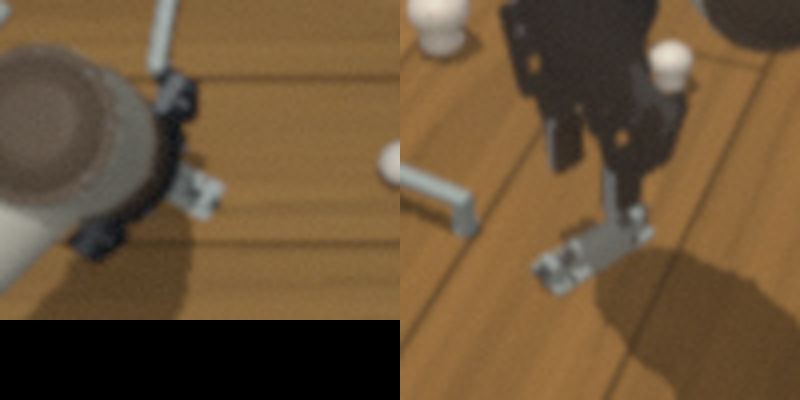

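servo_tool --pt "0 0 -0.05 0 0 0 0.5" --pt "0 0 -0.05 0 0 0 0.5" --pt "0 0 -0.035 0 0 0 0.5" --pt "0 0 -0.015 0 0 0 0.5" --pt "0 0 0 0 0 0 0.3" --pt "0 0 0 0 0 0 0.1" --pt "0 0 0 0 0 0 0" --pt "0 0 0 0 0 0 0" --pt "0 0 0 0 0 0 0" --pt "0 0 0 0 0 0 0"

```text
clock: 17.23
position: [446.1, 212.8, -23.7]
ee_rot: [-0.511, 0.86, 0.0, 0.0]
contact_force: [-0.5, -1.7, 6.2]
gripper_width: 11.8
grasp_force: 60.4
```

servo_tool --pt "0 0 0.03 0 0 0 0" --pt "0 0 0.1 0 0 0 0" --pt "0 0 0.15 0 0 0 0" --pt "0 0 0.12 0 0 0 0" --pt "0.029 -0.1668 0 0 0 -0.0768 0" --pt "0.029 -0.1668 0 0 0 -0.0768 0" --pt "0.029 -0.1668 0 0 0 -0.0768 0" --pt "0.029 -0.1668 0 0 0 -0.0768 0" --pt "0.029 -0.1668 0 0 0 -0.0768 0" --pt "0.029 -0.1668 0 0 0 -0.0768 0" --pt "0.029 -0.1668 0 0 0 0 0" --pt "0.029 -0.1668 0 0 0 0 0" --pt "0.029 -0.1668 0 0 0 0 0" --pt "0 0 0 0 0 0 0" --pt "0 0 0 0 0 0 0"

```text
clock: 19.1
position: [523.3, -237.6, 95.3]
ee_rot: [-0.075, 0.997, 0.0, -0.001]
contact_force: [0.9, 0.2, -1.1]
gripper_width: 11.3
grasp_force: 59.7
```

Run:
```python
from h import *
t=grab('top');s=grab('side')
a=cv2.resize(t['image'][140:240,330:480,::-1],None,fx=2.6,fy=2.6,interpolation=cv2.INTER_CUBIC)
b=cv2.resize(s['image'][110:210,300:400,::-1],None,fx=4,fy=4,interpolation=cv2.INTER_CUBIC)
a=cv2.copyMakeBorder(a,0,400-a.shape[0],0,0,0)
cv2.imwrite('pics/a5.png',np.hstack([a,b]))
```

```text
(no output)
```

View pics/a5.png

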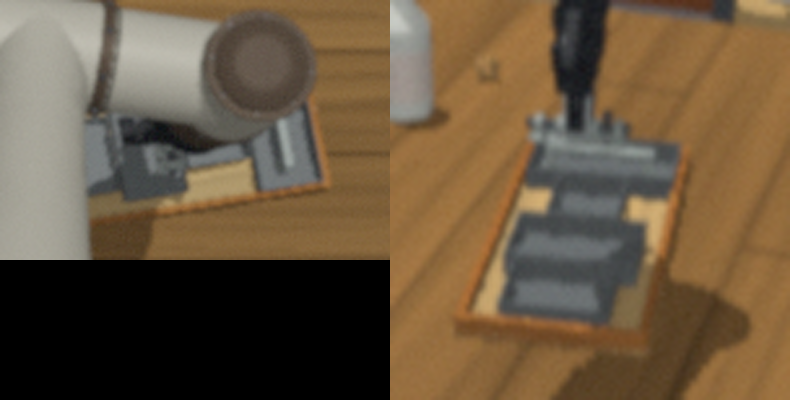

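servo_tool --pt "0.002 0 -0.1 0 0 0 0" --pt "0 0 -0.1 0 0 0 0" --pt "0 0 -0.1 0 0 0 0" --pt "0 0 -0.04 0 0 0 0" --pt "0 0 -0.02 0 0 0 0" --pt "0 0 0 0 0 0 0" --pt "0 0 0 0 0 0 0"

```text
clock: 20.08
position: [525.5, -237.9, -11.2]
ee_rot: [-0.075, 0.997, -0.0, 0.001]
contact_force: [0.6, -0.2, -0.6]
gripper_width: 11.7
grasp_force: 59.7
```

servo_tool --pt "0 0 -0.006 0 0 0 0" --pt "0 0 -0.004 0 0 0 0" --pt "0 0 0 0 0 0 0"

```text
clock: 20.45
position: [524.6, -237.8, -15.3]
ee_rot: [-0.075, 0.997, 0.0, -0.0]
contact_force: [0.0, -0.3, -1.1]
gripper_width: 11.6
grasp_force: 59.7
```

servo_tool --pt "0 0 -0.004 0 0 0 0" --pt "0 0 -0.002 0 0 0 0" --pt "0 0 0 0 0 0 0"

```text
clock: 20.82
position: [524.8, -237.9, -15.7]
ee_rot: [-0.075, 0.997, -0.0, 0.0]
contact_force: [-2.1, 1.0, 8.0]
gripper_width: 11.7
grasp_force: 60.8
```

servo_tool --pt "0 0 0 0 0 0 0.2" --pt "0 0 0 0 0 0 0.28" --pt "0 0 0 0 0 0 0.28" --pt "0 0 0 0 0 0 0.28" --pt "0 0 0.03 0 0 0 0.28" --pt "0 0 0.1 0 0 0 0.28" --pt "0 0 0.1 0 0 0 0.28" --pt "0 0 0.15 0 0 0 0.4" --pt "0 0 0 0 0 0 0.4"

```text
clock: 21.95
position: [527.7, -238.6, 101.8]
ee_rot: [-0.076, 0.997, -0.002, 0.005]
contact_force: [-0.1, -0.1, 0.1]
gripper_width: 34.3
grasp_force: 0.0
```

servo_tool --pt "0.0085 0.1806 0 0 0 -0.0794 0.45" --pt "0.0085 0.1806 0 0 0 -0.0794 0.45" --pt "0.0085 0.1806 0 0 0 -0.0794 0.45" --pt "0.0085 0.1806 0 0 0 -0.0794 0.45" --pt "0.0085 0.1806 0 0 0 -0.0794 0.45" --pt "0.0085 0.1806 0 0 0 0 0.45" --pt "0.0085 0.1806 0 0 0 0 0.45" --pt "0.0085 0.1806 0 0 0 0 0.45" --pt "0.0085 0.1806 0 0 0 0 0.45" --pt "0.0085 0.1806 0 0 0 0 0.45" --pt "0.0085 0.1806 0 0 0 0 0.45" --pt "0 0 -0.15 0 0 0 0.45" --pt "0 0 -0.12 0 0 0 0.45" --pt "0 0 0 0 0 0 0.45" --pt "0 0 0 0 0 0 0.45"

```text
clock: 23.82
position: [553.6, 358.6, 17.2]
ee_rot: [0.316, 0.949, 0.001, 0.001]
contact_force: [0.0, -0.2, 0.4]
gripper_width: 38.6
grasp_force: 0.0
```

Run:
```python
from h import *
t=grab('top');s=grab('side')
a=cv2.resize(t['image'][140:240,330:480,::-1],None,fx=2.6,fy=2.6,interpolation=cv2.INTER_CUBIC)
b=cv2.resize(s['image'][245:345,200:300,::-1],None,fx=4,fy=4,interpolation=cv2.INTER_CUBIC)
a=cv2.copyMakeBorder(a,0,400-a.shape[0],0,0,0)
cv2.imwrite('pics/a6.png',np.hstack([a,b]))
```

```text
(no output)
```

View pics/a6.png

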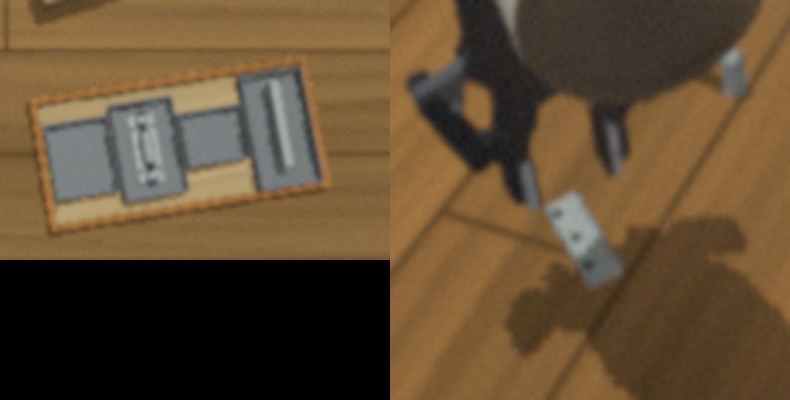

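servo_tool --pt "-0.002 0 -0.05 0 0 0 0.45" --pt "0 0 -0.05 0 0 0 0.45" --pt "0 0 -0.035 0 0 0 0.45" --pt "0 0 -0.01 0 0 0 0.45" --pt "0 0 0 0 0 0 0.45" --pt "0 0 0 0 0 0 0.45"

```text
clock: 24.68
position: [552.5, 358.5, -27.2]
ee_rot: [0.316, 0.949, 0.0, 0.0]
contact_force: [0.2, -0.1, 0.7]
gripper_width: 38.3
grasp_force: 0.0
```

servo_tool --pt "0 0 -0.006 0 0 0 0.45" --pt "0 0 -0.003 0 0 0 0.3" --pt "0 0 0 0 0 0 0.2" --pt "0 0 0 0 0 0 0" --pt "0 0 0 0 0 0 0" --pt "0 0 0 0 0 0 0" --pt "0 0 0 0 0 0 0"

```text
clock: 25.55
position: [552.5, 358.4, -29.4]
ee_rot: [0.316, 0.949, 0.0, 0.0]
contact_force: [-0.5, -0.6, 5.1]
gripper_width: 17.4
grasp_force: 59.3
```

servo_tool --pt "0 0 0.03 0 0 0 0" --pt "0 0 0.1 0 0 0 0" --pt "0 0 0.15 0 0 0 0" --pt "0 0 0.12 0 0 0 0" --pt "-0.0132 -0.1736 0 0 0 0.0794 0" --pt "-0.0132 -0.1736 0 0 0 0.0794 0" --pt "-0.0132 -0.1736 0 0 0 0.0794 0" --pt "-0.0132 -0.1736 0 0 0 0.0794 0" --pt "-0.0132 -0.1736 0 0 0 0.0794 0" --pt "-0.0132 -0.1736 0 0 0 0 0" --pt "-0.0132 -0.1736 0 0 0 0 0" --pt "-0.0132 -0.1736 0 0 0 0 0" --pt "-0.0132 -0.1736 0 0 0 0 0" --pt "-0.0132 -0.1736 0 0 0 0 0" --pt "0 0 0 0 0 0 0" --pt "0 0 0 0 0 0 0"

```text
clock: 27.55
position: [512.2, -162.7, 89.5]
ee_rot: [-0.075, 0.997, 0.0, -0.0]
contact_force: [0.6, -0.8, -0.2]
gripper_width: 17.7
grasp_force: 58.8
```

Run:
```python
from h import *
s=grab('side')
cv2.imwrite('pics/a7.png',cv2.resize(s['image'][110:210,300:400,::-1],None,fx=5,fy=5,interpolation=cv2.INTER_CUBIC))
```

```text
(no output)
```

View pics/a7.png

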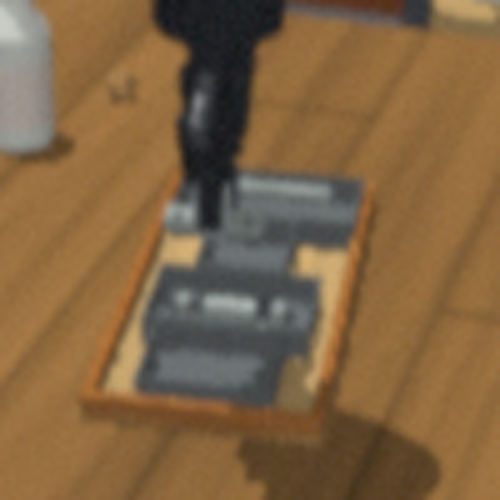

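servo_tool --pt "0.001 0 -0.1 0 0 0 0" --pt "0 0 -0.1 0 0 0 0" --pt "0 0 -0.1 0 0 0 0" --pt "0 0 -0.04 0 0 0 0" --pt "0 0 -0.015 0 0 0 0" --pt "0 0 0 0 0 0 0" --pt "0 0 0 0 0 0 0"

```text
clock: 28.48
position: [513.7, -162.6, -15.8]
ee_rot: [-0.075, 0.997, -0.0, 0.001]
contact_force: [-0.6, -0.2, -0.6]
gripper_width: 17.4
grasp_force: 58.8
```

servo_tool --pt "0 0 -0.006 0 0 0 0" --pt "0 0 -0.004 0 0 0 0" --pt "0 0 0 0 0 0 0"

```text
clock: 28.85
position: [512.7, -162.7, -19.8]
ee_rot: [-0.075, 0.997, 0.0, -0.0]
contact_force: [-0.2, 0.2, -0.6]
gripper_width: 17.5
grasp_force: 58.8
```

servo_tool --pt "0 0 -0.004 0 0 0 0" --pt "0 0 -0.002 0 0 0 0" --pt "0 0 0 0 0 0 0"

```text
clock: 29.22
position: [512.8, -162.7, -21.5]
ee_rot: [-0.075, 0.997, -0.0, -0.0]
contact_force: [-0.7, 0.9, 1.3]
gripper_width: 17.3
grasp_force: 59.3
```

servo_tool --pt "0 0 0.002 0 0 0 0.25" --pt "0 0 0 0 0 0 0.32" --pt "0 0 0 0 0 0 0.32" --pt "0 0 0 0 0 0 0.32" --pt "0 0 0.03 0 0 0 0.32" --pt "0 0 0.1 0 0 0 0.32" --pt "0 0 0.1 0 0 0 0.32" --pt "0 0 0.15 0 0 0 0.4" --pt "-0.0478 0.1723 0 0 0 0 0.65" --pt "-0.0478 0.1723 0 0 0 0 0.65" --pt "-0.0478 0.1723 0 0 0 0 0.65" --pt "-0.0478 0.1723 0 0 0 0 0.65" --pt "0 0 -0.12 0 0 0 0.65" --pt "0 0 -0.1 0 0 0 0.65" --pt "0 0 0 0 0 0 0.65" --pt "0 0 0 0 0 0 0.65"

```text
clock: 31.22
position: [456.4, 44.3, 28.2]
ee_rot: [-0.075, 0.997, 0.0, 0.001]
contact_force: [0.1, -0.1, -0.2]
gripper_width: 55.6
grasp_force: 0.0
```

Run:
```python
from h import *
t=grab('top');s=grab('side')
a=cv2.resize(t['image'][140:240,330:480,::-1],None,fx=2.6,fy=2.6,interpolation=cv2.INTER_CUBIC)
b=cv2.resize(s['image'][170:270,290:390,::-1],None,fx=4,fy=4,interpolation=cv2.INTER_CUBIC)
a=cv2.copyMakeBorder(a,0,400-a.shape[0],0,0,0)
cv2.imwrite('pics/a8.png',np.hstack([a,b]))
```

```text
(no output)
```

View pics/a8.png

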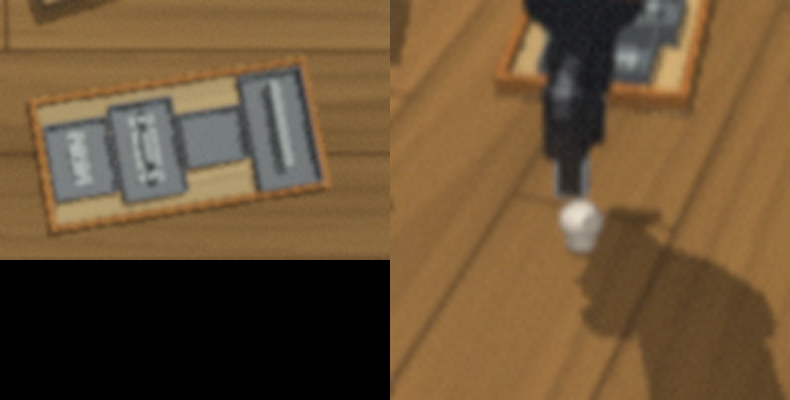

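servo_tool --pt "-0.001 0 -0.06 0 0 0 0.65" --pt "0 0 -0.06 0 0 0 0.65" --pt "0 0 -0.045 0 0 0 0.65" --pt "0 0 -0.018 0 0 0 0.65" --pt "0 0 0 0 0 0 0.5" --pt "0 0 0 0 0 0 0.35" --pt "0 0 0 0 0 0 0.2" --pt "0 0 0 0 0 0 0" --pt "0 0 0 0 0 0 0" --pt "0 0 0 0 0 0 0"

```text
clock: 32.58
position: [455.7, 44.3, -27.1]
ee_rot: [-0.076, 0.997, 0.0, 0.001]
contact_force: [-0.5, -0.1, 5.8]
gripper_width: 27.0
grasp_force: 58.8
```

servo_tool --pt "0 0 0.03 0 0 0 0" --pt "0 0 0.1 0 0 0 0" --pt "0 0 0.15 0 0 0 0" --pt "0 0 0.12 0 0 0 0" --pt "0.0381 -0.17 0 0 0 0 0" --pt "0.0381 -0.17 0 0 0 0 0" --pt "0.0381 -0.17 0 0 0 0 0" --pt "0.0381 -0.17 0 0 0 0 0" --pt "0.0381 -0.17 0 0 0 0 0" --pt "0.0381 -0.17 0 0 0 0 0" --pt "0.0381 -0.17 0 0 0 0 0" --pt "0 0 0 0 0 0 0" --pt "0 0 0 0 0 0 0"

```text
clock: 34.2
position: [534.5, -312.5, 91.8]
ee_rot: [-0.075, 0.997, 0.0, -0.0]
contact_force: [-0.1, -0.2, -0.7]
gripper_width: 26.7
grasp_force: 59.2
```

Run:
```python
from h import *
s=grab('side')
cv2.imwrite('pics/a9.png',cv2.resize(s['image'][110:210,300:400,::-1],None,fx=5,fy=5,interpolation=cv2.INTER_CUBIC))
```

```text
(no output)
```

View pics/a9.png

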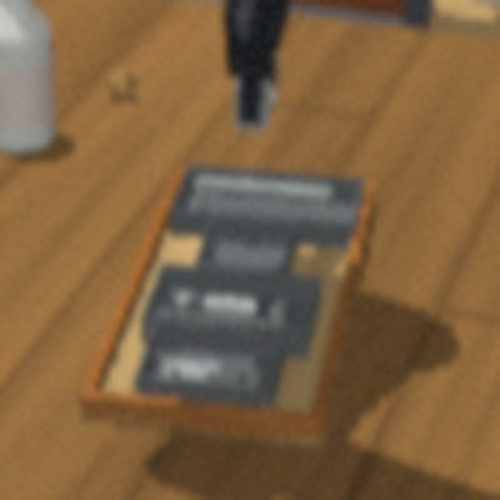

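servo_tool --pt "0.005 0 -0.1 0 0 0 0" --pt "0 0 -0.1 0 0 0 0" --pt "0 0 -0.1 0 0 0 0" --pt "0 0 -0.04 0 0 0 0" --pt "0 0 -0.015 0 0 0 0" --pt "0 0 0 0 0 0 0" --pt "0 0 0 0 0 0 0"

```text
clock: 35.12
position: [537.5, -313.1, -13.2]
ee_rot: [-0.075, 0.997, -0.0, 0.001]
contact_force: [0.8, -0.2, -0.8]
gripper_width: 27.1
grasp_force: 59.2
```

servo_tool --pt "0 0 -0.006 0 0 0 0" --pt "0 0 0 0 0 0 0"

```text
clock: 35.38
position: [536.7, -313.0, -16.0]
ee_rot: [-0.075, 0.997, -0.0, 0.0]
contact_force: [-0.3, -0.3, 0.2]
gripper_width: 27.0
grasp_force: 59.2
```

servo_tool --pt "0 0 -0.006 0 0 0 0" --pt "0 0 -0.003 0 0 0 0" --pt "0 0 0 0 0 0 0"

```text
clock: 35.75
position: [536.7, -312.9, -18.9]
ee_rot: [-0.075, 0.997, -0.0, -0.0]
contact_force: [-0.8, -0.4, -0.9]
gripper_width: 26.7
grasp_force: 59.2
```

servo_tool --pt "0 0 -0.004 0 0 0 0" --pt "0 0 -0.002 0 0 0 0" --pt "0 0 0 0 0 0 0"

```text
clock: 36.12
position: [536.7, -312.9, -19.1]
ee_rot: [-0.076, 0.997, -0.0, 0.0]
contact_force: [-2.5, 1.8, 8.2]
gripper_width: 26.9
grasp_force: 59.9
```

Contact: release, rise, and step clear.

servo_tool --pt "0 0 0.003 0 0 0 0.35" --pt "0 0 0 0 0 0 0.41" --pt "0 0 0 0 0 0 0.41" --pt "0 0 0 0 0 0 0.41" --pt "0 0 0.03 0 0 0 0.41" --pt "0 0 0.07 0 0 0 0.41" --pt "0 0 0.1 0 0 0 0.41" --pt "0 0 0.15 0 0 0 0.41" --pt "0 0.18 0.05 0 0 0 0.5" --pt "0 0.18 0 0 0 0 0.5" --pt "0 0.18 0 0 0 0 0.5" --pt "0 0.18 0 0 0 0 0.5" --pt "0 0.18 0 0 0 0 0.5" --pt "0 0.18 0 0 0 0 0.5" --pt "0 0 0 0 0 0 0.5" --pt "0 0 0 0 0 0 0.5"

```text
clock: 38.12
position: [536.7, 11.2, 100.6]
ee_rot: [-0.076, 0.997, 0.0, 0.0]
contact_force: [0.5, 0.5, 0.4]
gripper_width: 42.8
grasp_force: 0.0
```

Run:
```python
from h import *
t=grab('top');s=grab('side')
a=cv2.resize(t['image'][150:240,335:465,::-1],None,fx=3,fy=3,interpolation=cv2.INTER_CUBIC)
b=cv2.resize(s['image'][110:210,300:400,::-1],None,fx=4,fy=4,interpolation=cv2.INTER_CUBIC)
a=cv2.copyMakeBorder(a,0,400-a.shape[0],0,0,0)
cv2.imwrite('pics/a10.png',np.hstack([a,b]))
th=np.radians(8.7);A=np.array([[np.cos(th),-np.sin(th)],[np.sin(th),np.cos(th)]])
P=cloud(t);hsv=cv2.cvtColor(t['image'],cv2.COLOR_RGB2HSV);L=hsv[...,2].astype(int)
a=(P[...,:2]-[530,-275])@A
for k in(-114,-38,38,114):
    m=(abs(a[...,1]-k)<26)&(abs(a[...,0])<60)&(hsv[...,1]<60)
    m&=L>(160)
    print(k,m.sum(),a[m].mean(0).round(1)-[0,k] if m.any() else '',np.percentile(a[m][:,0],[2,98]).round(1) if m.any() else '',np.percentile(P[m][:,2],[50,95]).round(1) if m.any() else '')
```

```text
-114 32 [7.4 0.6] [-39.   46.6] [35.7 39.3]
-38 54 [ 2.7 -0.1] [-8.1 12.8] [34.  37.4]
38 24 [7.1 0.1] [-29.6  37.2] [10.1 25.9]
114 79 [1.9 0.5] [-26.   29.6] [15.3 20.2]
```

View pics/a10.png

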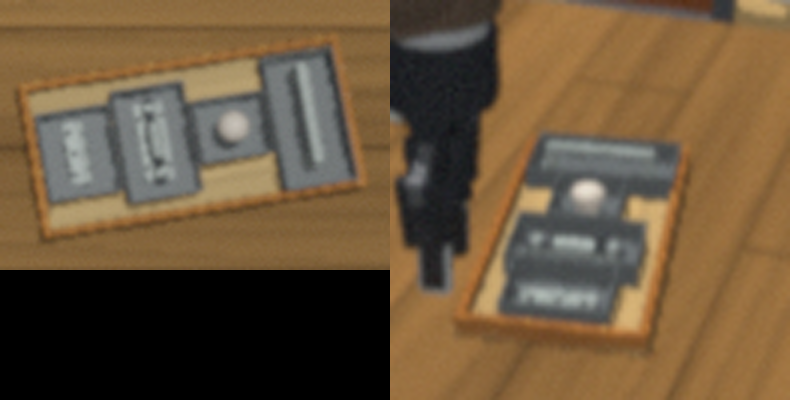

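```bash
python3 -c "
from bench import arm; print(arm.job_done())"
```

```text
the job is handed in; nothing more can be done
None
```

All four fittings are set down in their own bins: the final pictures show each centred and upright, nothing was knocked or dropped on the way, and I kept clear of the long handle and large knob but didn't re-measure them; I handed the job in at about 38 s, with no verdict returned.

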